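# Seat a blank in the clamping jig and hold it with the squeeze clamp

## Robot

A 6-joint arm with a two-finger parallel gripper is mounted at the origin on a cart in front of the work surface, level with it; the furniture and walls round the work are solid. World frame = base frame: x ahead of the robot, y to its left, z up, the work surface at z = 0. Lengths are in m, angles in rad, forces in N, time in s.
With the tool pointing down it reaches from about 0.35 to 0.775 m from the base axis. Payload 5.5 kg.
Tool frame: the origin (TCP) lies at the very end of the fingers, on their centre line; the grasp point (between the pads) lies env.grasp_offset behind it (env.grasp_offset is the distance from the TCP to the grasp point, in m); x points along the fingers, y is the direction in which the jaws open and shut, and the axes are right-handed (so a half turn about x gives the same grasp; the last joint's range is limited). The gripper opens to 85 mm and grips with 20 to 120 N. Pads are 22 mm wide; open, the fingers measure 114 mm over their backs; the gripper's body (76 mm by 85 mm) begins 54 mm behind the grasp point. The pads swing forward as they close: fully open they stand 13 mm farther back than shut.
Start: joints at [1.024, 0.313, 0.046, 1.304, 0, 1.431], TCP at [0.228, 0.528, 0.231] pointing down, gripper open.
Joint ranges: [-2.76, 2.76], [-0.86, 1.69], [-1.03, 1.26], [-2.2, 2.34], [-1.47, 1.5], [-3.14, 3.14]. Speed limits (rad/s): [2.57, 2.57, 3.14, 3.14, 3.14, 3.14].

## Interface

Orientations are given as a unit quaternion [w, x, y, z].
In Python, from workcell import get_state, viewer, job, env gives the robot as it stands.
- The arm moves only by the tool send_rows, never from a script. Its argument "plan" is a list of rows, each a list of 6 numbers: the shift along the tool's x, y, z in mm, then the turn, a rotation vector about the tool's x, y, z in degrees. A call has exactly 10 rows; each row is the pose to reach, as a shift and turn from the pose commanded when the call began, along the tool's axes at that moment; what a row does not reach only later rows make up. A row lasts 1/8 s, in which the tool goes at most 62.5 mm and 10.7 degrees, less where a joint would pass 70% of its speed; a pose out of reach is approached as far as the arm can. A call with a gripper value outside its range is refused whole. "claw" is the finger opening in mm, from 0 to 85.4, set as the call begins (left out, the last holds). The fingers move at their own pace and stop on an object; "newtons" is the grip in N (left out, the last holds). Time passes only in rows, so rows that repeat a pose let the fingers close, or fill a call up. It gives the time, the measured TCP pose, the force and the opening at its end, in the units of the state.
- get_state(): the state, without advancing time (a new reading comes with each control period).
- viewer.read_camera(name): name is "side" or "top" or "wrist"; returns a dict with "frame" (480x640x3 uint8, blue, green, red), "mtx" (3x3 intrinsics, pixels), "rvec" (rotation vector, rad) and "tvec" (3), from world to camera coordinates, as OpenCV has them. Camera axes: x right, y down, z forward; pixel columns grow to the right and rows downward; lengths in m; the calibration is good to about 2 mm. The wrist camera is an equidistant fisheye: a pixel r from the principal point sees the ray r / f radians off the axis. A picture is of the moment at which its call begins. There is no depth.
- job.hand_in(): hands the job in, once; it reports no verdict.
The state is a dict: "clock": time; "joint_pos": joint angles; "qvel": joint speeds; "tau": joint torques, N m; "tcp_pos": TCP position; "orientation": TCP orientation; "wrist_force": force on the tool from outside, world axes, zero at the start; "ft_torque": the same for the moment, N m; "finger_gap": finger opening in m.
Only numpy, scipy, OpenCV 4.12 (cv2) and the standard library are available. Lean on these libraries where they do the work, as an engineer would, in place of code of your own. Each camera call takes 0.05 s, during which the arm holds its last target.

## Task

Lay the long wooden blank flat on the clamping jig's board, along the fence, and push it endwise until you feel it home against the end stop at the far edge. Then, without pushing the jaw or bar by hand, pump the clamp's two upright levers until the jaw holds the blank against the fence with its spring pad about half pressed in, never nearly all the way, which would crush the wood. The clamp slips back if let go, so finish while still holding the levers squeezed; do not disturb the other things on the bench.

Things in the scene. Friction and masses are not known exactly. Their poses are not given: they have to be found in the camera images.
- clamp_jig: Jig fixed to the bench: plywood board 190 mm (x, away from robot) by 310 mm (y, to the left, -160 to +150), 18 mm thick. Origin on the bench under its centre line; z up. Wooden fence at the right, clamp at the left: a toothed bar slides along y at x = 0 and carries the jaw to -y. Its housing has steel plates, y 65 to 125 mm, x within 40 mm at the feet, 20 mm above; top 82 mm over the bench.
- fence_face (a point): Middle of the fence's clamping face, at its foot on the board: jig x = 0, y = -130 mm, 18 mm above the bench; axes as the jig's. The face looks to +y; the fence is 160 mm long (x), 20 mm thick and 14 mm high above the board. A blank lying against it has its centre 21 mm to +y of here.
- end_stop: Adjustable wooden end stop on the board at the fence's far end, 36 mm (y) by 14 mm (x), 14 mm high, axes as the jig's. Origin: middle of the lower edge of its stopping face, which looks to -x (towards the robot). It stands at jig x = 62 to 78 mm, y = -109 mm, different at each start; fixed while you work. A seated blank has its centre 70 mm to -x of this face.
- blank: The blank: the longest loose wooden block, dark wood, 42 mm (x) by 140 mm (y, its length) by 28 mm high, about 0.09 kg, flat on the bench at the right, beyond the bench vice. Origin: centre of its underside. It lies along the fence when its y is parallel to the jig's x.
- short_offcut: Bystander: pale wooden block 55 x 110 x 22 mm on the right of the bench; origin at the centre of its underside. It and the blank may have changed places.
- jaw: Moving jaw with bar: steel block 36 mm wide, 28 high, 18 thick; before it (towards the fence) a round spring pad, 17 mm diameter, on a stem. Origin: centre of the pad's face when fully out, 28 mm above the bench; axes as the jig's. At the start at jig y = -18 to -32 mm; it slides along the jig's -y against about 4 N of friction. The bar reaches 210 mm to +y of the origin.
- pad (a joint): How far the spring pad is pressed into the jaw, m: 0 fully out, 0.016 fully in. Spring of about 1 N per mm, with 1 N at the start.
- trigger (a joint): Squeeze angle of the levers, rad: 0 spread, 0.38 fully squeezed. Both turn together and spring back when let go. By a ratchet pawl each squeeze moves the jaw 40 mm per rad once the pawl meets a tooth (every 4 mm), 12 mm in all. On the way back an unloaded jaw stays; a loaded one slips back until the pad presses with 4 N or less or the levers are spread. Clamping takes about 10 N on each lever.
- squeeze_mid (a point): Fixed point midway between the round black heads of the two levers, 117 mm above the bench, jig x = 0, y = 95 mm; axes as the jig's. Heads: rolls along x, 28 mm long, 14 mm diameter, centres 116 mm above the bench. Squeezed together along y: 66 mm over both at rest, 31 mm fully squeezed (about 90 mm per rad). Nothing near them stands above 82 mm.
- gauge: Bystander: wooden marking gauge, 75 x 220 x 62 mm (a beam through a square head), lying behind the jig; origin under its middle. Above it hangs a wall cabinet: its front is 0.62 m ahead of the robot's base, from y = -0.08 m to the left, 0.40 m and more above the bench; keep the wrist and arm clear of it.

How it is judged:
On the way, in this order (a step that is already met when the one before it is completed fails the run):
1. the blank lies flat on the board along the fence, its end home against the end stop, before the jaw presses on it (x of blank in the frame of end_stop between -0.0735 and -0.065 m and y of blank in the frame of clamp_jig between -0.114 and -0.07 m and z of blank in the frame of clamp_jig below 0.0225 m and angle between the y axis of blank and the x axis of clamp_jig, either way round below 0.12 rad and value of joint pad below 0.002 m), for 0.2 s.
2. the levers are squeezed and the jaw presses the blank against the fence (value of joint pad above 0.0045 m and value of joint trigger above 0.04 rad and contact force between jaw and blank above 4 N), for 0.2 s.
At the end, for the whole second after the job is handed in: Fingers still hold the levers squeezed (over 0.04 rad, over 2 N); jaw presses the blank with over 4 N, pad 5 to 12 mm in (of 16); blank flat, against the fence (3 mm, 0.04 rad), its end within 4.5 mm of the stop, at rest, untouched by the robot (value of joint pad between 0.005 and 0.012 m and contact force between jaw and blank above 4 N and value of joint trigger above 0.04 rad and contact force between the fingers and clamp_jig above 2 N and x of blank in the frame of end_stop between -0.0745 and -0.065 m and y of blank in the frame of clamp_jig between -0.114 and -0.106 m and z of blank in the frame of clamp_jig below 0.021 m and angle between the y axis of blank and the x axis of clamp_jig, either way round below 0.04 rad and linear speed of blank below 0.01 m/s and contact force between each of the arm, the fingers and blank below 0.5 N); the arm keeps its last pose, push and grip.
It fails at once if the pad is pressed nearly all the way in and the wood is crushed (value of joint pad above 0.0145 m).
It fails at once if the robot pushes the jaw or its bar directly (contact force between any of the fingers, the arm and jaw above 3 N).
It fails at once if the short offcut is moved (distance of short_offcut from where it was at the start of the episode above 0.03 m).
It fails at once if the marking gauge is moved (distance of gauge from where it was at the start of the episode above 0.03 m).
It also fails if it takes over 69 s, if anything falls off the work surface, if the arm or the gripper's body presses on something with over 40 N, if the wrist force passes 120 N, or if a joint passes its speed limit or range.

## Working session

There is one attempt and no reset: what is moved stays moved. The work goes in short steps, Python scripts to look and compute and a tool call to move; the robot and the scene stay as the last step left them, time stands still between calls to the robot, and variables do not carry over. Pictures are saved under pics/ and viewed, and the job is handed in when it is done.

Besides the shell and the picture viewer there is one more tool, called after ">>>" as name(argument=value, ...), one argument or row to a line, values as JSON. send_rows: Moves the arm, as the interface text tells. Its arguments: {"type":"object","properties":{"plan":{"type":"array"},"claw":{"type":"number"},"newtons":{"type":"number"}},"required":["plan"]}

```bash
ls; mkdir -p pics
python3 - <<'E'
from workcell import get_state, viewer, job, env
import cv2
s=get_state(); print(s, env.grasp_offset)
for n in ["side","top","wrist"]:
    c=viewer.read_camera(n); cv2.imwrite(f"pics/{n}0.png",c["frame"]); print(n,c["mtx"],c["rvec"],c["tvec"])
E
```

```text
pics
{'clock': 0.0, 'joint_pos': array([1.02438588e+00, 3.14012467e-01, 4.49916863e-02, 1.30360786e+00,
       1.35377456e-05, 1.43115521e+00]), 'qvel': array([-7.19131055e-04, -6.18309481e-04,  2.39817615e-05, -1.57280368e-03,
       -2.68539020e-03,  4.82933156e-04]), 'tau': array([ 4.34548720e-04, -4.80629396e+01,  2.98530972e+01,  1.93538703e-02,
       -2.18860414e-04,  6.29283804e-06]), 'tcp_pos': array([0.22725588, 0.52763262, 0.23040721]), 'orientation': array([ 0.69230959,  0.14221671,  0.69275438, -0.14343365]), 'wrist_force': array([-0.23725935,  0.12086582,  0.74896664]), 'ft_torque': array([0.03309245, 0.02572977, 0.01082918]), 'finger_gap': 0.08556222792329894} 0.0187
side [[499.06689961   0.         318.1979281 ]
 [  0.         499.06689961 236.11833891]
 [  0.           0.           1.        ]] [ 0.23124886 -2.71781653  1.3501184 ] [0.56326364 0.12836659 0.90588646]
top [[525.75089525   0.         316.22019227]
 [  0.         525.75089525 237.42571627]
 [  0.           0.           1.        ]] [ 2.19801884 -2.15865524  0.08909268] [-0.00593913  0.56580747  1.22025833]
wrist [[371.64829954   0.         323.71868414]
 [  0.         371.64829954 236.14584241]
 [  0.           0.           1.        ]] [-2.38870639 -1.57192944 -0.25344559] [-0.57480449 -0.04040734  0.38141675]
```

View pics/top0.png

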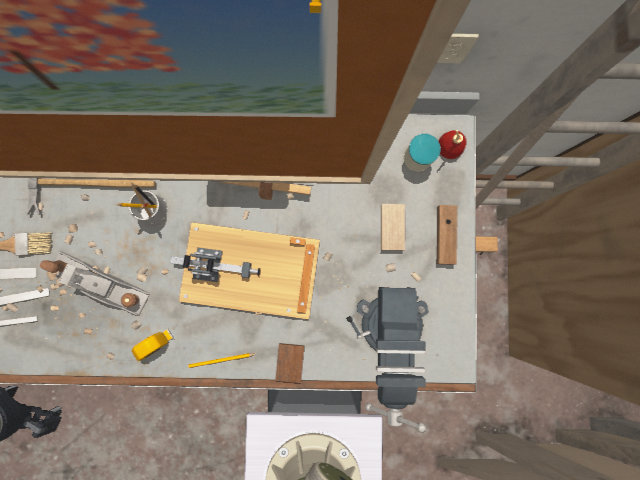

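View pics/side0.png

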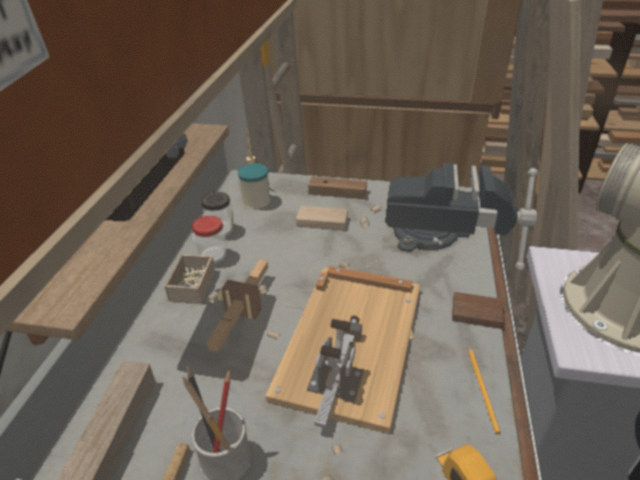

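View pics/wrist0.png

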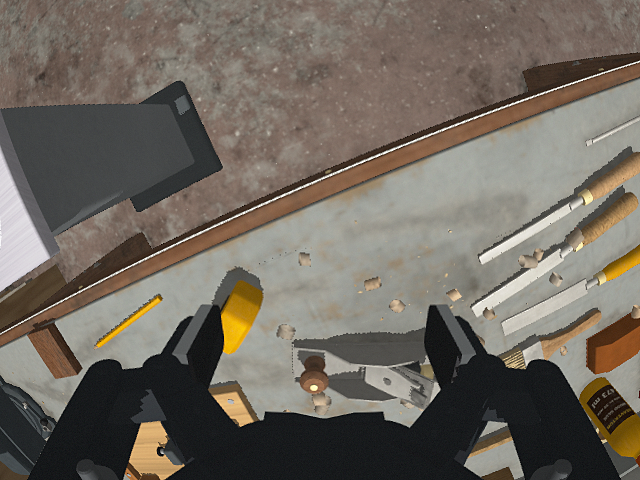

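The top view shows the board (corners about (190,223), (320,239), (309,319), (180,303)), the fence at (305,275), and the stop at (297,241). The dark blank is at (447,235) and the pale offcut at (393,228). The cabinet overhangs the rows above 180.

```bash
cat > h.py <<'E'
import numpy as np, cv2
from scipy.spatial.transform import Rotation as R
from workcell import get_state, viewer, job, env
def ray(c,px):
    px=np.atleast_2d(np.array(px,float)); Rm=cv2.Rodrigues(c["rvec"])[0]; t=np.ravel(c["tvec"])
    K=c["mtx"]; x=np.c_[(px[:,0]-K[0,2])/K[0,0],(px[:,1]-K[1,2])/K[1,1]]
    if c.get("fish"):
        th=np.hypot(*x.T)[:,None]; s=np.where(th>1e-9,np.sin(th)/np.maximum(th,1e-9),1); d=np.c_[x*s,np.cos(th)]
    else: d=np.c_[x,np.ones(len(x))]
    return -Rm.T@t, d@Rm
def onz(c,px,z):
    o,d=ray(c,px); return o+d*((z-o[2])/d[:,2])[:,None]
def cam(n):
    c=dict(viewer.read_camera(n)); c["fish"]=n=="wrist"; return c
E
python3 - <<'E'
from h import *
c=cam("top"); f=c["frame"]; cv2.imwrite("pics/t1.png",cv2.resize(f[190:330,170:330],None,fx=4.8,fy=4.2)) 
cv2.imwrite("pics/t2.png",cv2.resize(f[180:300,370:510],None,fx=5,fy=5,interpolation=cv2.INTER_NEAREST)) 
hsv=cv2.cvtColor(f,cv2.COLOR_BGR2HSV)
for p in [(447,255),(447,215),(393,228),(250,300),(308,270),(297,241),(420,250)]: print(p,f[p[1],p[0]],hsv[p[1],p[0]])
s=cam("side"); cv2.imwrite("pics/s1.png",cv2.resize(s["frame"][260:440,260:430],None,fx=3.3,fy=3.3))
E
```

```text
(447, 255) [ 94 128 172] [ 13 116 172]
(447, 215) [ 94 129 167] [ 14 111 167]
(393, 228) [157 192 220] [ 17  73 220]
(250, 300) [128 191 232] [ 18 114 232]
(308, 270) [ 80 145 217] [ 14 161 217]
(297, 241) [225 225 226] [  0   1 226]
(420, 250) [159 170 175] [ 21  23 175]
```

View pics/t1.png

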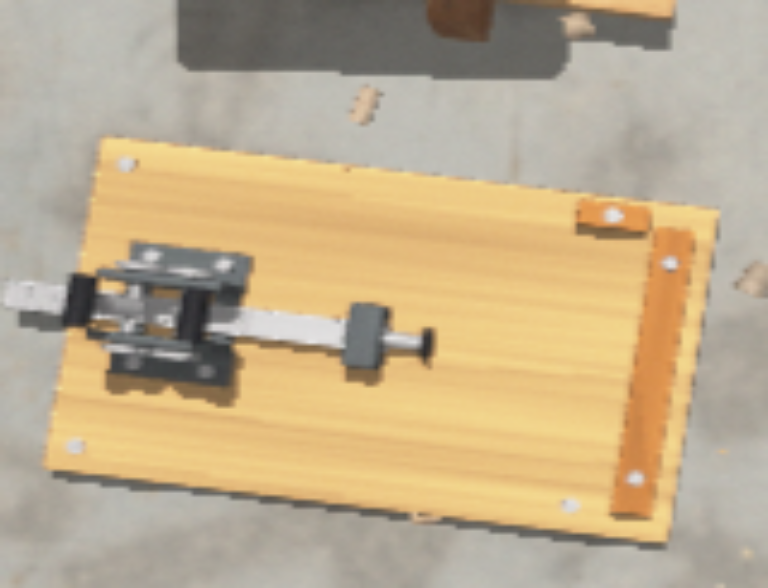

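View pics/t2.png

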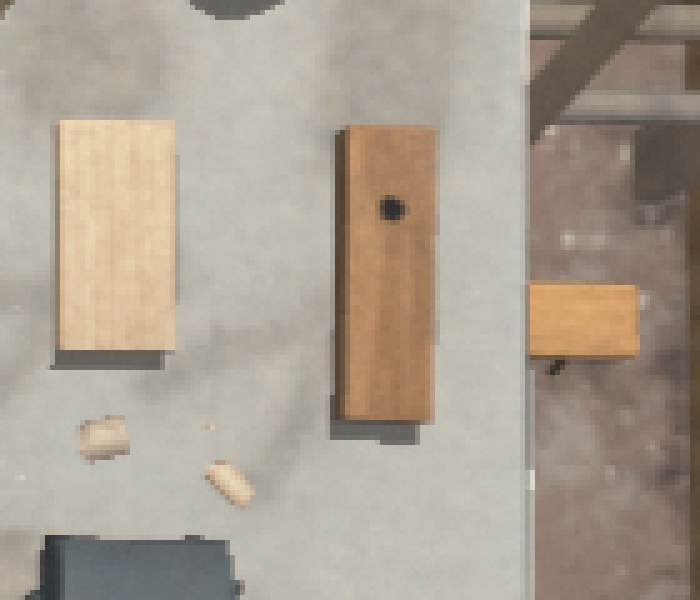

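View pics/s1.png

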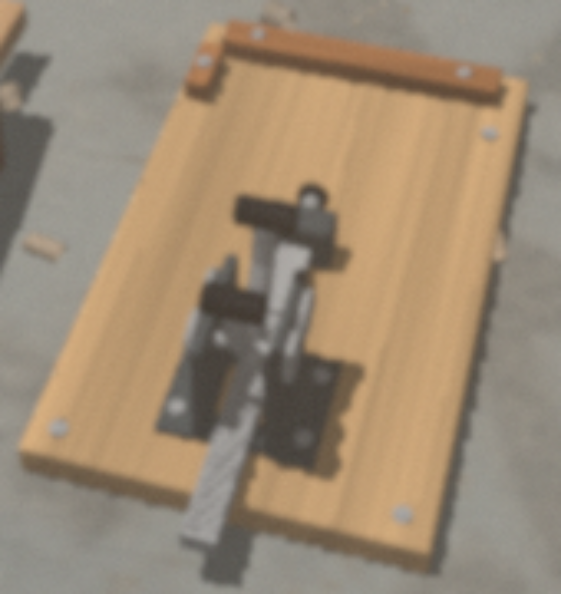

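Run:
```python
from h import *
c=cam("top"); f=c["frame"]; hsv=cv2.cvtColor(f,cv2.COLOR_BGR2HSV)
def comp(x0,y0,x1,y1,lo,hi,z,close=3):
    m=np.zeros(f.shape[:2],np.uint8); m[y0:y1,x0:x1]=cv2.inRange(hsv,lo,hi)[y0:y1,x0:x1]
    m=cv2.morphologyEx(m,cv2.MORPH_CLOSE,np.ones((close,close)))
    cs=cv2.findContours(m,cv2.RETR_EXTERNAL,cv2.CHAIN_APPROX_NONE)[0]; k=max(cs,key=cv2.contourArea)[:,0]
    P=onz(c,k,z); r=cv2.minAreaRect((P[:,:2]*1000).astype(np.float32)); return k,r,cv2.boxPoints(r)
k,r,b=comp(170,215,330,330,(9,70,90),(28,255,255),.018,9); print("board",r,b)
k,r,b=comp(425,190,473,280,(5,85,60),(17,255,255),.028); print("blank",r,b)
k,r,b=comp(375,195,413,260,(10,45,190),(28,255,255),.022); print("offcut",r,b)
k,r,b=comp(280,233,325,325,(5,140,60),(15,255,255),.032,1); print("fence",r,b,len(k))
k,r,b=comp(285,233,306,246,(5,140,60),(15,255,255),.032,3); print("stop",r,b)
for p in [(289.5,237.5),(290,246),(307,238),(306,248)]: print(p,onz(c,p,.032))
```

```text
board ((482.4570617675781, 152.13377380371094), (329.6890563964844, 194.54232788085938), 83.24436950683594) [[ 3.6646979e+02 -1.2373352e-01]
 [ 5.5966138e+02 -2.3008713e+01]
 [ 5.9844434e+02  3.0439130e+02]
 [ 4.0525275e+02  3.2727625e+02]]
blank ((579.3359375, -302.66290283203125), (44.92896270751953, 138.17416381835938), 89.77415466308594) [[ 510.16083 -324.8549 ]
 [ 648.3339  -325.3995 ]
 [ 648.51105 -280.47092]
 [ 510.33795 -279.9263 ]]
offcut ((595.4324340820312, -177.45858764648438), (107.86162567138672, 52.37394714355469), 0.4422782063484192) [[ 541.3011  -151.6887 ]
 [ 541.7054  -204.06108]
 [ 649.5638  -203.22847]
 [ 649.1595  -150.8561 ]]
fence ((470.0364990234375, 27.370922088623047), (19.335250854492188, 158.9988555908203), 83.25575256347656) [[389.95184   27.106426]
 [547.8505     8.433965]
 [550.12115   27.635418]
 [392.22247   46.30788 ]] 147
stop ((556.065185546875, 48.20117950439453), (35.25204086303711, 13.431124687194824), 83.89509582519531) [[547.5132    31.389315]
 [560.86816   29.960924]
 [564.6172    65.01305 ]
 [551.2622    66.44144 ]]
(289.5, 237.5) [[0.56380663 0.06703293 0.032     ]]
(290, 246) [[0.54382043 0.06541364 0.032     ]]
(307, 238) [[0.56337029 0.02590081 0.032     ]]
(306, 248) [[0.53979834 0.02778605 0.032     ]]
```

```bash
cat >> h.py <<'E'
YAW=-0.1176; O=np.array([.4865,.1664])
jx=np.array([np.cos(YAW),np.sin(YAW)]); jy=np.array([-np.sin(YAW),np.cos(YAW)])
def jig(x,y): return O+x*jx+y*jy
def pose():
    s=get_state(); q=s["orientation"]; return s["tcp_pos"],R.from_quat(np.r_[q[1:],q[0]])
def down(yaw): # tool y along world dir (cos,sin)
    y=np.array([np.cos(yaw),np.sin(yaw),0]); x=np.array([0,0,-1.]); return R.from_matrix(np.c_[x,y,np.cross(x,y)])
def rel(p,Rt):
    p0,R0=pose(); return np.round(np.r_[R0.inv().apply(np.array(p)-p0)*1000,np.degrees((R0.inv()*Rt).as_rotvec())],1)
E
python3 - <<'E'
from h import *
p,r=pose(); print(r.as_matrix().round(3))
for yw in (90,-90): print(yw,rel([.579,-.305,.12],down(np.radians(yw))))
c=cam("top"); print(-cv2.Rodrigues(c["rvec"])[0].T@np.ravel(c["tvec"]))
E
```

```text
[[-0.     0.396  0.918]
 [-0.     0.918 -0.396]
 [-1.    -0.001 -0.   ]]
90 [ 111.3 -625.8  652.5  -23.3   -0.     0. ]
-90 [ 111.3 -625.8  652.5  156.7    0.     0. ]
[0.46274653 0.00181804 1.26295926]
```

>>> send_rows(
  plan=[
    [0,-20,21,-2,0,0],
    [0,-60,62,-4,0,0],
    [2,-100,104,-6,0,0],
    [5,-142,148,-8,0,0],
    [10,-184,192,-10,0,0],
    [15,-226,236,-12,0,0],
    [20,-268,280,-15,0,0],
    [25,-310,324,-18,0,0],
    [30,-352,367,-21,0,0],
    [30,-394,411,-23.3,0,0],
  ],
  claw=85,
  newtons=50,
)

```text
clock: 1.6
tcp_pos: [0.4494, 0.0017, 0.2012]
orientation: [0.707, -0.0, 0.707, 0.0]
wrist_force: [1.8, 0.2, 0.5]
finger_gap: 0.0849
```

Run:
```python
from h import *
print(rel([.5795,-.305,.10],down(np.pi/2)),pose()[0],get_state()["clock"])
```

```text
[ 1.012e+02 -3.069e+02  1.298e+02  1.000e-01  0.000e+00 -0.000e+00] [0.44936575 0.00170235 0.20122863] 1.6
```

>>> send_rows(
  plan=[
    [0,-40,25,0,0,0],
    [0,-90,45,0,0,0],
    [5,-145,65,0,0,0],
    [15,-200,90,0,0,0],
    [30,-250,110,0,0,0],
    [50,-285,122,0,0,0],
    [75,-300,128,0,0,0],
    [95,-307,130,0,0,0],
    [101,-307,130,0,0,0],
    [101,-307,130,0,0,0],
  ],
)

```text
clock: 2.85
tcp_pos: [0.5788, -0.3024, 0.1003]
orientation: [0.707, 0.0, 0.707, 0.0]
wrist_force: [0.2, 0.3, 1.2]
finger_gap: 0.0846
```

Run:
```python
from h import *
print(pose()[0],get_state()["clock"])
c=cam("wrist"); cv2.imwrite("pics/w1.png",c["frame"])
c=cam("top"); cv2.imwrite("pics/t3.png",c["frame"])
```

```text
[ 0.57875616 -0.30236169  0.10028082] 2.85
```

View pics/w1.png

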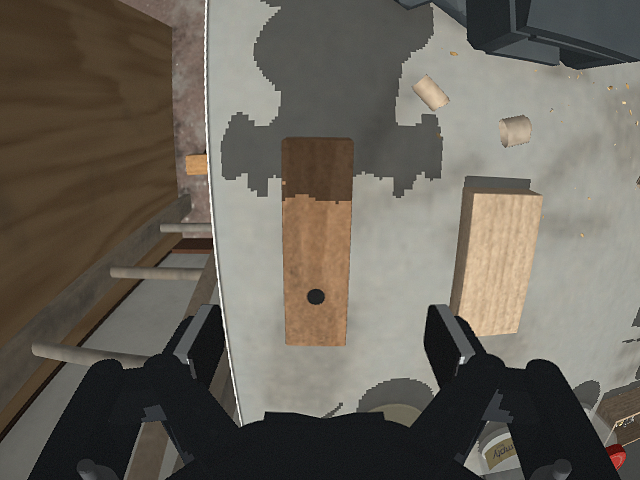

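The wrist view shows the blank's top face with corners near (283,139), (353,139), (347,345) and (286,345), centred between the fingers. The offcut on the right is clear of them.

Run:
```python
from h import *
c=cam("wrist"); P=onz(c,[(283,139),(353,139),(347,345),(286,345)],.028); print(P,P.mean(0))
print(onz(c,[(470,185),(541,193),(519,333)],.022))
print(pose()[0])
```

```text
[[ 0.51060721 -0.32543754  0.028     ]
 [ 0.51069111 -0.28498852  0.028     ]
 [ 0.65069688 -0.28542278  0.028     ]
 [ 0.65095976 -0.32843956  0.028     ]] [ 0.58073874 -0.3060721   0.028     ]
[[ 0.53735515 -0.20853867  0.022     ]
 [ 0.54048337 -0.15271443  0.022     ]
 [ 0.65270913 -0.14706122  0.022     ]]
[ 0.57970058 -0.30299426  0.10172724]
```

>>> send_rows(
  plan=[
    [10,-1,1,0,0,0],
    [25,-2,1,0,0,0],
    [40,-2,1,0,0,0],
    [55,-2,1,0,0,0],
    [70,-2,1,0,0,0],
    [80,-2,1,0,0,0],
    [86,-2,1,0,0,0],
    [86,-2,1,0,0,0],
    [86,-2,1,0,0,0],
    [86,-2,1,0,0,0],
  ],
)

```text
clock: 4.25
tcp_pos: [0.5805, -0.3056, 0.015]
orientation: [0.707, -0.0, 0.707, -0.0]
wrist_force: [0.1, 0.3, 0.2]
finger_gap: 0.0852
```

>>> send_rows(
  plan=[
    [0,0,0,0,0,0],
    [0,0,0,0,0,0],
    [0,0,0,0,0,0],
    [0,0,0,0,0,0],
    [0,0,0,0,0,0],
    [0,0,0,0,0,0],
    [0,0,0,0,0,0],
    [0,0,0,0,0,0],
    [0,0,0,0,0,0],
    [0,0,0,0,0,0],
  ],
  claw=30,
  newtons=40,
)

```text
clock: 5.5
tcp_pos: [0.5803, -0.3056, 0.0146]
orientation: [0.707, -0.0, 0.707, -0.0]
wrist_force: [0.0, 0.5, 4.8]
finger_gap: 0.0407
```

Run:
```python
from h import *
print(pose()[0],get_state()["finger_gap"],get_state()["clock"])
c=cam("wrist"); cv2.imwrite("pics/w2.png",c["frame"])
```

```text
[ 0.58033633 -0.30556625  0.01463469] 0.040715529222728815 5.5
```

View pics/w2.png

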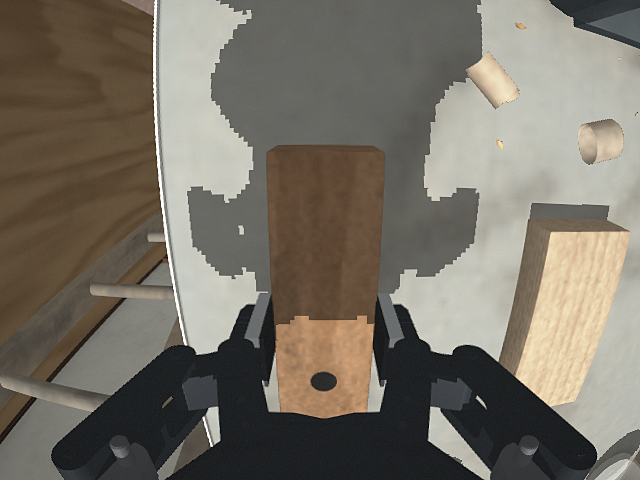

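The fingers hold the blank with a 40.7 mm gap. Next I'll lift it and carry it over.

>>> send_rows(
  plan=[
    [-10,0,0,0,0,0],
    [-30,0,0,0,0,0],
    [-55,0,0,0,0,0],
    [-80,3,0,0,0,0],
    [-95,20,-5,1,0,0],
    [-100,50,-15,2,0,0],
    [-100,85,-30,3,0,0],
    [-100,125,-45,4,0,0],
    [-100,165,-60,5,0,0],
    [-100,205,-75,6,0,0],
  ],
)

```text
clock: 6.8
tcp_pos: [0.5046, -0.0986, 0.1147]
orientation: [0.707, 0.037, 0.706, -0.037]
wrist_force: [-0.1, -0.5, -0.0]
finger_gap: 0.0408
```

Run:
```python
from h import *
print(pose()[0],get_state()["finger_gap"],get_state()["clock"],get_state()["wrist_force"])
print(rel(np.r_[jig(-.010,-.105),.085],down(np.pi/2+YAW)))
```

```text
[ 0.50458913 -0.09864057  0.11471738] 0.040796500459519665 6.8 [-0.06472342 -0.46316425 -0.03129722]
[ 2.960e+01  1.568e+02 -5.730e+01  7.000e-01  1.000e-01  0.000e+00]
```

>>> send_rows(
  plan=[
    [0,40,-15,0.7,0,0],
    [0,80,-30,0.7,0,0],
    [0,115,-43,0.7,0,0],
    [0,140,-52,0.7,0,0],
    [5,152,-56,0.7,0,0],
    [15,157,-57,0.7,0,0],
    [25,157,-57,0.7,0,0],
    [29,157,-57,0.7,0,0],
    [29,157,-57,0.7,0,0],
    [29,157,-57,0.7,0,0],
  ],
)

```text
clock: 8.05
tcp_pos: [0.4652, 0.0613, 0.0854]
orientation: [0.706, 0.042, 0.706, -0.042]
wrist_force: [0.0, 1.4, -0.8]
finger_gap: 0.0412
```

Run:
```python
from h import *
print(pose()[0],get_state()["finger_gap"],get_state()["clock"],get_state()["wrist_force"])
print(rel(np.r_[jig(-.010,-.105),.035],down(np.pi/2+YAW)))
c=cam("wrist"); cv2.imwrite("pics/w3.png",c["frame"])
c=cam("top"); cv2.imwrite("pics/t3.png",cv2.resize(c["frame"][190:330,170:330],None,fx=4.8,fy=4.2))
```

```text
[0.46515131 0.06131149 0.08539509] 0.04118251545858571 8.05 [ 0.04683874  1.36402426 -0.81070109]
[50.4  1.9 -1.1 -0.   0.  -0. ]
```

View pics/w3.png

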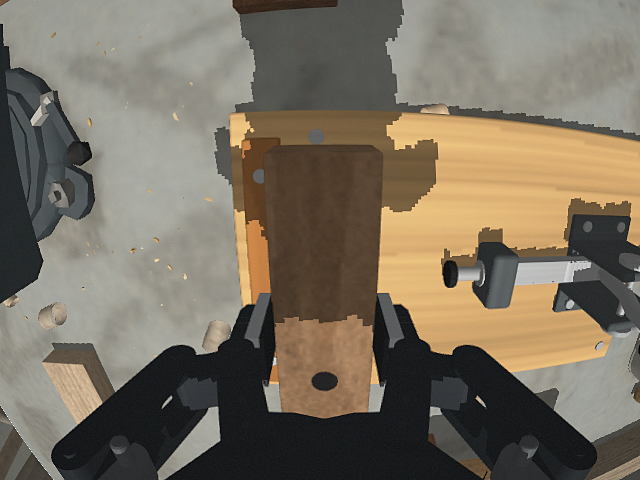

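View pics/t3.png

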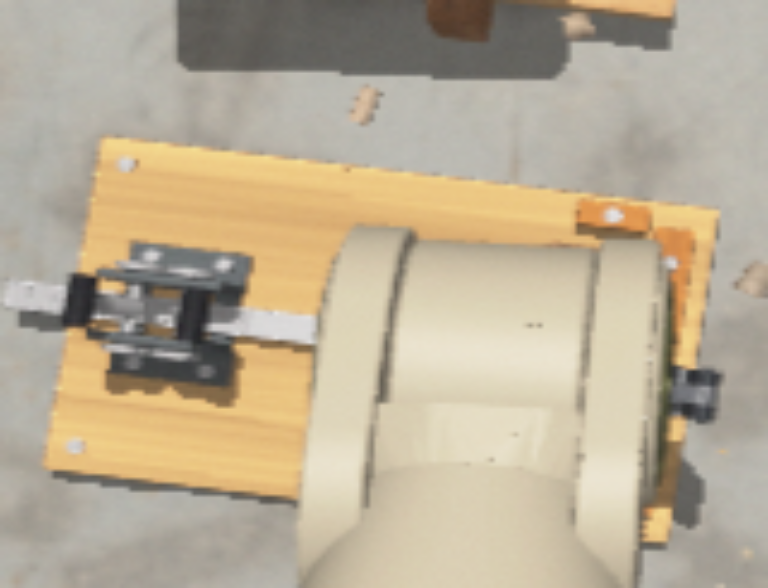

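The wrist view shows the blank held straight above the board. The fence's near end is at (243–282,139), and there is free board to the right of the blank. I'll use this to check the fence position.

Run:
```python
from h import *
c=cam("wrist")
for px,z in [((244,139),.032),((281,138),.032),((247,290),.032),((232,113),.018),((401,112),.018),((443,274),.028)]:
    d=onz(c,px,z)[0,:2]-O; print(px,(d@jx*1000).round(1),(d@jy*1000).round(1))
P=onz(c,[(266,150),(381,150)],.018+.0505+.028)[:,:2]-O; print(P@jx,P@jy)
print(pose()[0])
```

```text
(244, 139) -79.8 -148.0
(281, 138) -79.7 -128.1
(247, 290) 8.6 -151.7
(232, 113) -94.2 -157.6
(401, 112) -94.4 -62.2
(443, 274) 0.4 -32.7
[-0.07932143 -0.07930744] [-0.12619034 -0.08531477]
[0.46516367 0.06154812 0.08558415]
```

>>> send_rows(
  plan=[
    [8,1,-1,0,0,0],
    [18,1,-1,0,0,0],
    [28,1,-1,0,0,0],
    [36,1,-1,0,0,0],
    [42,1,-1,0,0,0],
    [46,1,-1,0,0,0],
    [49,1,-1,0,0,0],
    [51,1,-1,0,0,0],
    [52,1,-1,0,0,0],
    [52,1,-1,0,0,0],
  ],
)

```text
clock: 9.45
tcp_pos: [0.4641, 0.0629, 0.0335]
orientation: [0.706, 0.041, 0.706, -0.041]
wrist_force: [-0.9, 0.0, 0.6]
finger_gap: 0.0409
```

Run:
```python
from h import *
p=pose()[0];print(p,get_state()["finger_gap"],get_state()["clock"],get_state()["wrist_force"])
d=p[:2]-O; print(d@jx,d@jy)
```

```text
[0.46405156 0.06285502 0.03346481] 0.04087118255831497 9.45 [-0.91271471  0.01158179  0.56107524]
-0.010144547672207859 -0.10546365878874303
```

>>> send_rows(
  plan=[
    [0.7,0,0,0,0,0],
    [1,0,2,0,0,0],
    [1,0,5,0,0,0],
    [1,0,8,0,0,0],
    [1,0,10,0,0,0],
    [1,0,11,0,0,0],
    [1,0,12,0,0,0],
    [1,0,13,0,0,0],
    [1,0,14,0,0,0],
    [1,0,14,0,0,0],
  ],
)

```text
clock: 10.7
tcp_pos: [0.4776, 0.0613, 0.0326]
orientation: [0.706, 0.041, 0.706, -0.041]
wrist_force: [-2.9, -0.6, 5.7]
finger_gap: 0.0406
```

Run:
```python
from h import *
p=pose()[0];print(p,get_state()["finger_gap"],get_state()["clock"],get_state()["wrist_force"])
d=p[:2]-O; print(d@jx,d@jy)
c=cam("wrist"); cv2.imwrite("pics/w4.png",c["frame"])
c=cam("top"); cv2.imwrite("pics/t4.png",cv2.resize(c["frame"][190:330,170:330],None,fx=4.8,fy=4.2))
```

```text
[0.47757445 0.06129051 0.03258375] 0.04062722793443401 10.7 [-2.88359926 -0.59637334  5.7354956 ]
0.003468498916498166 -0.10543073747923587
```

View pics/w4.png

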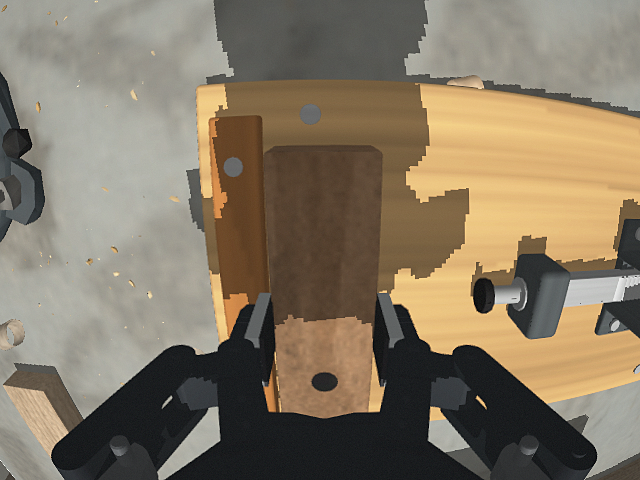

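The blank lies flat next to the fence, with its near end at rows 147–150, and the vertical force is 5.7 N. Now I'll push it slowly endwise.

>>> send_rows(
  plan=[
    [0,0,0.5,0,0,0],
    [0,0,1,0,0,0],
    [0,0,1.5,0,0,0],
    [0,0,2,0,0,0],
    [0,0,2.5,0,0,0],
    [0,0,3,0,0,0],
    [0,0,3.3,0,0,0],
    [0,0,3.6,0,0,0],
    [0,0,4,0,0,0],
    [0,0,4,0,0,0],
  ],
)

```text
clock: 12.05
tcp_pos: [0.4805, 0.0609, 0.0325]
orientation: [0.705, 0.041, 0.707, -0.041]
wrist_force: [-5.7, 0.4, 8.2]
finger_gap: 0.0407
```

>>> send_rows(
  plan=[
    [0,0,0.5,0,0,0],
    [0,0,1,0,0,0],
    [0,0,1.5,0,0,0],
    [0,0,2,0,0,0],
    [0,0,2,0,0,0],
    [0,0,2,0,0,0],
    [0,0,2,0,0,0],
    [0,0,2,0,0,0],
    [0,0,2,0,0,0],
    [0,0,2,0,0,0],
  ],
)

```text
clock: 13.3
tcp_pos: [0.4805, 0.0609, 0.0325]
orientation: [0.704, 0.041, 0.708, -0.041]
wrist_force: [-10.7, 0.3, 14.3]
finger_gap: 0.0411
```

Run:
```python
from h import *
p,r=pose();print(p,get_state()["finger_gap"],get_state()["clock"],get_state()["wrist_force"],get_state()["ft_torque"])
d=p[:2]-O; print(d@jx,d@jy,np.degrees((down(np.pi/2+YAW).inv()*r).as_rotvec()))
c=cam("wrist"); cv2.imwrite("pics/w5.png",c["frame"])
c=cam("side"); cv2.imwrite("pics/s5.png",cv2.resize(c["frame"][230:400,240:440],None,fx=4,fy=3.5))
```

```text
[0.4805348  0.06093049 0.03248462] 0.04105134133324653 13.3 [-10.66715253   0.29002266  14.27324723] [0.24079311 1.77196851 0.04332786]
0.0064506439427270985 -0.1054409317759849 [-0.05301553  0.31239971  0.00127493]
```

View pics/s5.png

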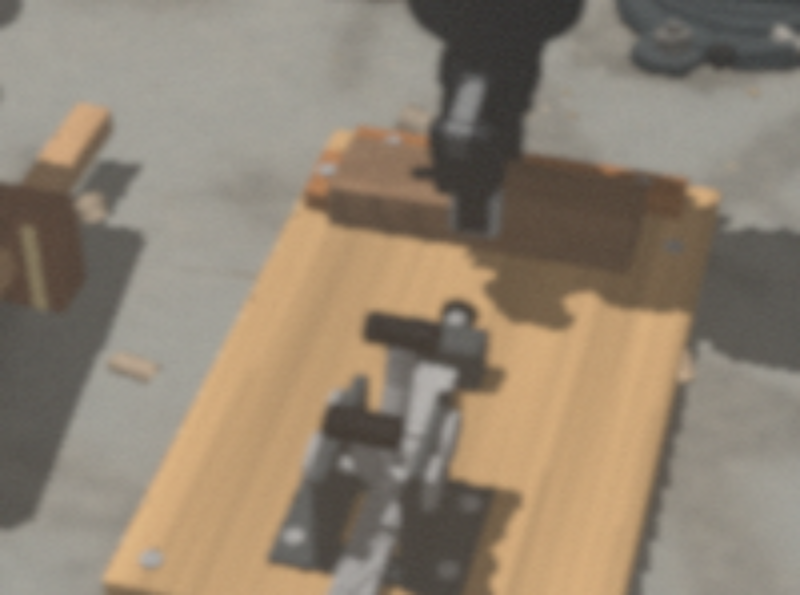

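>>> send_rows(
  plan=[
    [-0.5,-0.5,0,0,0,0],
    [-0.5,-1,0,0,0,0],
    [-0.5,-1.5,0,0,0,0],
    [-0.5,-2,0,0,0,0],
    [-0.5,-2.5,0,0,0,0],
    [-0.5,-3,0,0,0,0],
    [-0.5,-3.5,0,0,0,0],
    [-0.5,-3.5,0,0,0,0],
    [-0.5,-3.5,0,0,0,0],
    [-0.5,-3.5,0,0,0,0],
  ],
)

```text
clock: 14.65
tcp_pos: [0.4804, 0.06, 0.0325]
orientation: [0.704, 0.042, 0.708, -0.038]
wrist_force: [-7.9, 9.6, 8.0]
finger_gap: 0.0408
```

Run:
```python
from h import *
p,r=pose();print(p,get_state()["finger_gap"],get_state()["clock"],get_state()["wrist_force"],get_state()["ft_torque"])
d=p[:2]-O; print(d@jx,d@jy,np.degrees((down(np.pi/2+YAW).inv()*r).as_rotvec()))
```

```text
[0.48039357 0.06003134 0.03249878] 0.04082768797286904 14.65 [-7.9196346   9.57392525  8.02995334] [2.01241676 1.26003272 0.37600921]
0.00641589192705873 -0.10635044575936073 [-0.20437408  0.32027973  0.32014772]
```

>>> send_rows(
  plan=[
    [-0.5,0.5,-0.5,0,0,0],
    [-0.5,1.2,-1,0,0,0],
    [-0.5,1.8,-1.5,0,0,0],
    [-0.5,2.4,-2,0,0,0],
    [-0.5,2.4,-2.5,0,0,0],
    [-0.5,2.4,-2.5,0,0,0],
    [-0.5,2.4,-2.5,0,0,0],
    [-0.5,2.4,-2.5,0,0,0],
    [-0.5,2.4,-2.5,0,0,0],
    [-0.5,2.4,-2.5,0,0,0],
  ],
)

```text
clock: 15.9
tcp_pos: [0.4806, 0.0603, 0.0331]
orientation: [0.705, 0.042, 0.706, -0.041]
wrist_force: [-4.3, 4.2, 2.2]
finger_gap: 0.0409
```

>>> send_rows(
  plan=[
    [0,0,0,0,0,0],
    [0,0,0,0,0,0],
    [0,0,0,0,0,0],
    [0,0,0,0,0,0],
    [0,0,0,0,0,0],
    [0,0,0,0,0,0],
    [-5,0,0,0,0,0],
    [-15,0,0,0,0,0],
    [-30,0,0,0,0,0],
    [-45,0,0,0,0,0],
  ],
  claw=70,
)

```text
clock: 17.15
tcp_pos: [0.4816, 0.0597, 0.0798]
orientation: [0.706, 0.041, 0.706, -0.041]
wrist_force: [-0.8, 0.3, -0.9]
finger_gap: 0.0698
```

Run:
```python
from h import *
p,r=pose();print(p,get_state()["finger_gap"],get_state()["clock"],get_state()["wrist_force"],get_state()["ft_torque"])
c=cam("wrist"); cv2.imwrite("pics/w6.png",c["frame"])
c=cam("side"); cv2.imwrite("pics/s6.png",cv2.resize(c["frame"][230:400,240:440],None,fx=4,fy=3.5))
```

```text
[0.48157411 0.0597172  0.07977243] 0.06978948303189739 17.15 [-0.83910056  0.31311491 -0.88296829] [-0.00303117  0.02533376 -0.00822126]
```

View pics/w6.png

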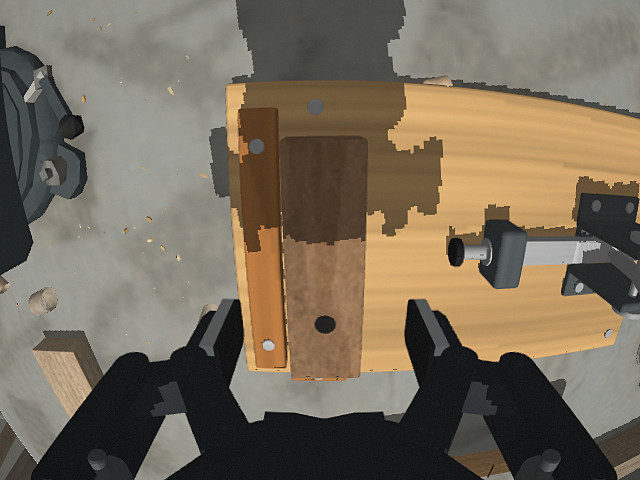

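View pics/s6.png

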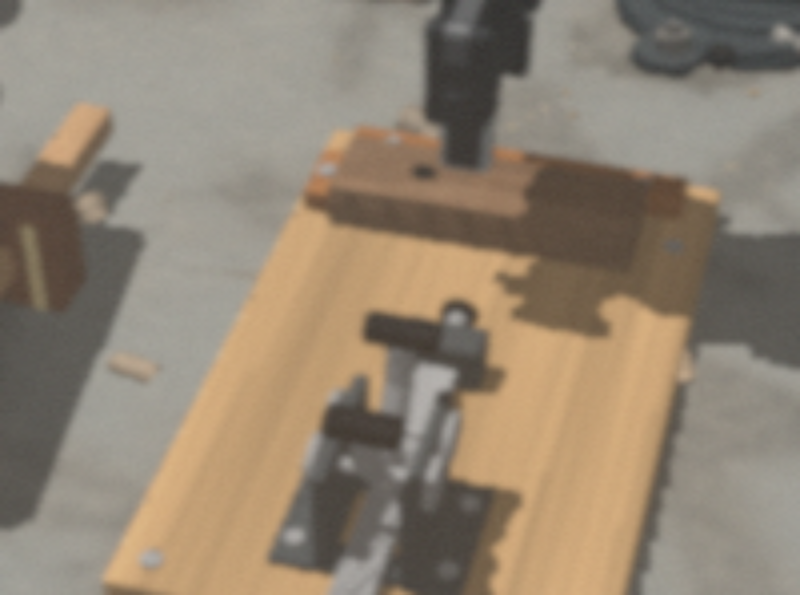

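The blank is seated: in the wrist view its far end meets the stop at row 378, with no visible gap at the fence, and in the side view it lies flat. Next I'll go above the levers.

Run:
```python
from h import *
print(rel(np.r_[jig(0,.095),.17],down(np.pi/2+YAW)))
```

```text
[-8.920e+01  2.014e+02 -8.500e+00  0.000e+00  2.000e-01 -0.000e+00]
```

>>> send_rows(
  plan=[
    [-20,0,0,0,0,0],
    [-45,0,-1,0,0,0],
    [-70,5,-2,0,0,0],
    [-88,30,-4,0,0,0],
    [-90,70,-6,0,0,0],
    [-90,115,-7,0,0,0],
    [-90,160,-8,0,0,0],
    [-90,190,-8.5,0,0,0],
    [-90,201,-8.5,0,0,0],
    [-90,201,-8.5,0,0,0],
  ],
  claw=85,
)

```text
clock: 18.5
tcp_pos: [0.496, 0.2605, 0.1681]
orientation: [0.706, 0.041, 0.706, -0.041]
wrist_force: [0.7, -1.1, -0.2]
finger_gap: 0.0851
```

Run:
```python
from h import *
p,r=pose();print(p,get_state()["finger_gap"],get_state()["clock"])
c=cam("wrist"); cv2.imwrite("pics/w7.png",c["frame"])
```

```text
[0.49604922 0.26047347 0.16805697] 0.08509666794636783 18.5
```

View pics/w7.png

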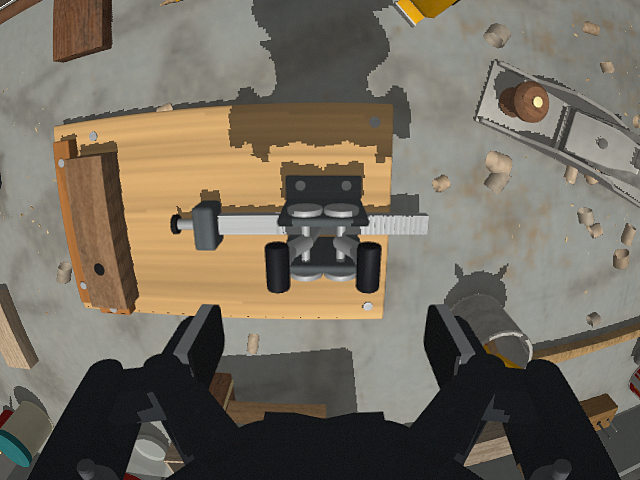

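Run:
```python
from h import *
c=cam("wrist")
q=onz(c,[(277,267),(368,267)],.116)[:,:2]; d=q-O
print(q,(d@jx*1e3).round(1),(d@jy*1e3).round(1), np.degrees(np.arctan2(*(q[1]-q[0])[::-1])))
for n,px,z in [("pad",(171,224),.028),("bl-near-right",(115,152),.046),("bl-far-right",(136,306),.046),("bl-near-left",(74,157),.046),("bl-far-left",(86,313),.046),("fence near",(76,140),.032),("stop",(131,309),.032)]:
    d=onz(c,px,z)[0,:2]-O; print(n,(d@jx*1000).round(1),(d@jy*1000).round(1))
m=q.mean(0); print(rel(np.r_[m,.094],down(np.pi/2+YAW)))
```

```text
[[0.4945519  0.23396228]
 [0.50061812 0.28573881]] [0.1 0. ] [ 68.  120.2] 83.3175956428887
pad 0.1 -33.9
bl-near-right -65.3 -70.4
bl-far-right 71.0 -73.6
bl-near-left -64.8 -114.0
bl-far-left 83.6 -135.8
fence near -78.6 -120.9
stop 82.9 -89.1
[74.2  0.6  1.5 -0.  -0.   0. ]
```

The wrist view shows the heads at (277,267) and (368,267). Their centre comes out at jig (0, 94) mm, which agrees with the stated squeeze_mid.

>>> send_rows(
  plan=[
    [8,0.5,1.5,0,0,0],
    [20,0.5,1.5,0,0,0],
    [34,0.5,1.5,0,0,0],
    [48,0.5,1.5,0,0,0],
    [60,0.5,1.5,0,0,0],
    [69,0.5,1.5,0,0,0],
    [74,0.5,1.5,0,0,0],
    [74,0.5,1.5,0,0,0],
    [74,0.5,1.5,0,0,0],
    [74,0.5,1.5,0,0,0],
  ],
)

```text
clock: 19.85
tcp_pos: [0.4982, 0.2608, 0.0948]
orientation: [0.706, 0.042, 0.706, -0.041]
wrist_force: [-1.0, -0.7, 0.4]
finger_gap: 0.0849
```

Run:
```python
from h import *
p,r=pose();print(p,get_state()["finger_gap"],get_state()["clock"],get_state()["wrist_force"])
c=cam("wrist"); cv2.imwrite("pics/w8.png",c["frame"])
```

```text
[0.49815825 0.26079878 0.0948086 ] 0.08494651257651978 19.85 [-0.99452969 -0.70137284  0.3663668 ]
```

View pics/w8.png

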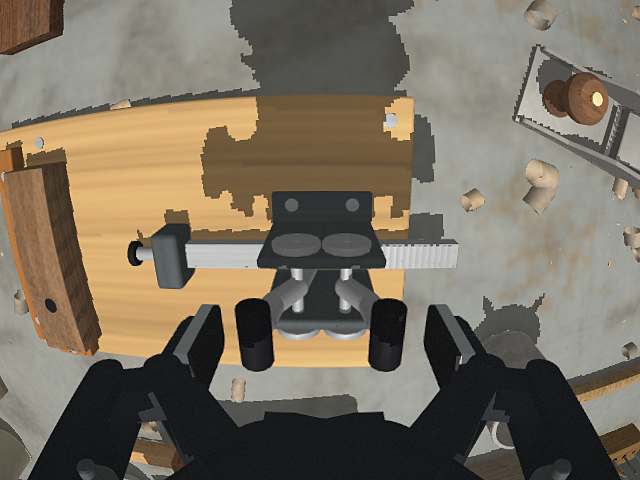

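The heads sit between the pads at (254,335) and (387,335), with the jaw pad at (133,252). First squeeze.

>>> send_rows(
  plan=[
    [0,0,0,0,0,0],
    [0,0,0,0,0,0],
    [0,0,0,0,0,0],
    [0,0,0,0,0,0],
    [0,0,0,0,0,0],
    [0,0,0,0,0,0],
    [0,0,0,0,0,0],
    [0,0,0,0,0,0],
    [0,0,0,0,0,0],
    [0,0,0,0,0,0],
  ],
  claw=30,
  newtons=40,
)

```text
clock: 21.15
tcp_pos: [0.4988, 0.2596, 0.0971]
orientation: [0.707, 0.041, 0.705, -0.042]
wrist_force: [-3.6, -6.3, 16.5]
finger_gap: 0.0329
```

Run:
```python
from h import *
p,r=pose();print(p,get_state()["finger_gap"],get_state()["clock"],get_state()["wrist_force"])
c=cam("wrist"); cv2.imwrite("pics/w9.png",c["frame"])
```

```text
[0.49877348 0.25963725 0.09708043] 0.03290326622372282 21.15 [-3.58505497 -6.34978652 16.48313589]
```

View pics/w9.png

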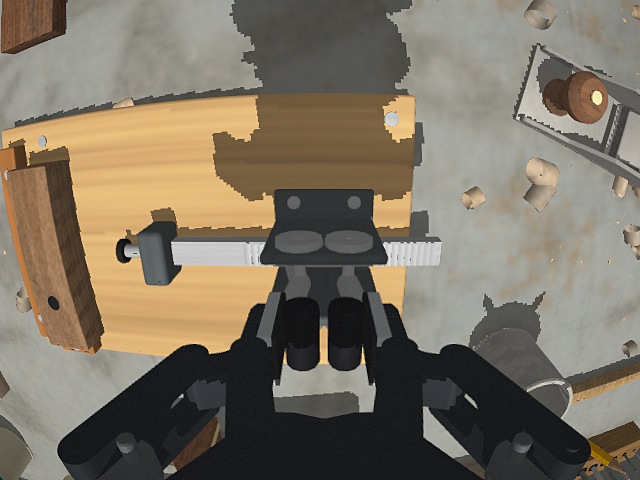

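The jaw moved: the bar's end went from column 458 to 441. Now I'll pump on.

>>> send_rows(
  plan=[
    [0,0,0,0,0,0],
    [0,-0.5,0,0,0,0],
    [0,-0.5,0,0,0,0],
    [0,-0.5,0,0,0,0],
    [0,-0.5,0,0,0,0],
    [0,-0.5,0,0,0,0],
    [0,-0.5,0,0,0,0],
    [0,-0.5,0,0,0,0],
    [0,-0.5,0,0,0,0],
    [0,-0.5,0,0,0,0],
  ],
  claw=74,
)

```text
clock: 22.45
tcp_pos: [0.4977, 0.2602, 0.0943]
orientation: [0.706, 0.041, 0.706, -0.041]
wrist_force: [-1.5, -0.3, 0.5]
finger_gap: 0.074
```

>>> send_rows(
  plan=[
    [0,0,0,0,0,0],
    [0,0,0,0,0,0],
    [0,0,0,0,0,0],
    [0,0,0,0,0,0],
    [0,0,0,0,0,0],
    [0,0,0,0,0,0],
    [0,0,0,0,0,0],
    [0,0,0,0,0,0],
    [0,0,0,0,0,0],
    [0,0,0,0,0,0],
  ],
  claw=30,
)

```text
clock: 23.7
tcp_pos: [0.4988, 0.2596, 0.0971]
orientation: [0.707, 0.041, 0.705, -0.042]
wrist_force: [-3.3, -5.5, 16.6]
finger_gap: 0.033
```

Run:
```python
from h import *
p,r=pose();print(p,get_state()["finger_gap"],get_state()["clock"],get_state()["wrist_force"])
c=cam("wrist"); cv2.imwrite("pics/w10.png",c["frame"])
f=c["frame"]
# pad black at row ~252: print dark columns
```

```text
[0.49883951 0.25959053 0.09712503] 0.03297731757846622 23.7 [-3.32434387 -5.50166607 16.61750015]
```

View pics/w10.png

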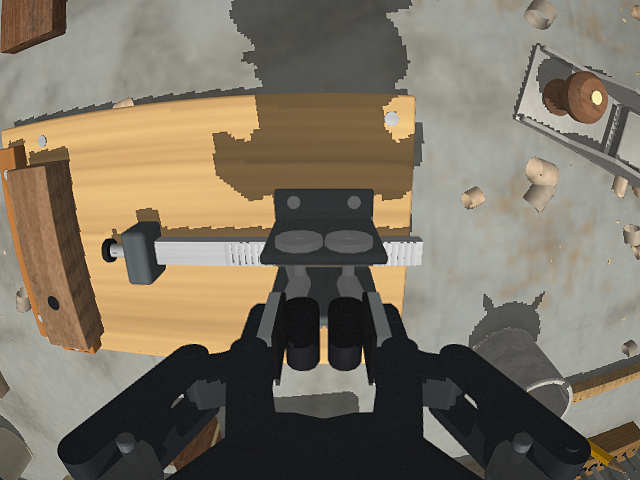

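Run:
```python
from h import *
c=cam("wrist")
for n,px,z in [("barend0",(458,252),.034),("barend1",(441,252),.034),("barend2",(423,252),.034),("pad",(103,250),.028),("block left",(122,250),.042),("blank edge",(79,250),.046)]:
    d=onz(c,px,z)[0,:2]-O; print(n,(d@jx*1000).round(1),(d@jy*1000).round(1))
```

```text
barend0 -1.5 178.2
barend1 -1.6 166.9
barend2 -1.7 155.2
pad 0.3 -58.3
block left -5.3 -32.8
blank edge -6.3 -65.7
```

>>> send_rows(
  plan=[
    [0,0,0,0,0,0],
    [0,-0.5,0,0,0,0],
    [0,-0.5,0,0,0,0],
    [0,-0.5,0,0,0,0],
    [0,-0.5,0,0,0,0],
    [0,-0.5,0,0,0,0],
    [0,-0.5,0,0,0,0],
    [0,-0.5,0,0,0,0],
    [0,-0.5,0,0,0,0],
    [0,-0.5,0,0,0,0],
  ],
  claw=74,
)

```text
clock: 25.05
tcp_pos: [0.4977, 0.2597, 0.0943]
orientation: [0.706, 0.041, 0.706, -0.041]
wrist_force: [0.3, 0.2, 0.3]
finger_gap: 0.074
```

>>> send_rows(
  plan=[
    [0,0,0,0,0,0],
    [0,0,0,0,0,0],
    [0,0,0,0,0,0],
    [0,0,0,0,0,0],
    [0,0,0,0,0,0],
    [0,0,0,0,0,0],
    [0,0,0,0,0,0],
    [0,0,0,0,0,0],
    [0,0,0,0,0,0],
    [0,0,0,0,0,0],
  ],
  claw=30,
)

```text
clock: 26.3
tcp_pos: [0.499, 0.2596, 0.0973]
orientation: [0.707, 0.042, 0.704, -0.041]
wrist_force: [-4.2, -3.1, 16.2]
finger_gap: 0.0329
```

>>> send_rows(
  plan=[
    [0,0,0,0,0,0],
    [0,0,0,0,0,0],
    [0,0,0,0,0,0],
    [0,0,0,0,0,0],
    [0,0,0,0,0,0],
    [0,0,0,0,0,0],
    [0,0,0,0,0,0],
    [0,0,0,0,0,0],
    [0,0,0,0,0,0],
    [0,0,0,0,0,0],
  ],
  claw=74,
)

```text
clock: 27.55
tcp_pos: [0.4977, 0.2597, 0.0943]
orientation: [0.706, 0.041, 0.706, -0.041]
wrist_force: [0.1, -0.6, 0.7]
finger_gap: 0.0741
```

>>> send_rows(
  plan=[
    [0,0,0,0,0,0],
    [0,0,0,0,0,0],
    [0,0,0,0,0,0],
    [0,0,0,0,0,0],
    [0,0,0,0,0,0],
    [0,0,0,0,0,0],
    [0,0,0,0,0,0],
    [0,0,0,0,0,0],
    [0,0,0,0,0,0],
    [0,0,0,0,0,0],
  ],
  claw=30,
)

```text
clock: 28.8
tcp_pos: [0.499, 0.2595, 0.0972]
orientation: [0.707, 0.042, 0.704, -0.041]
wrist_force: [-3.3, -4.1, 15.6]
finger_gap: 0.0327
```

Run:
```python
from h import *
p,r=pose();print(p,get_state()["finger_gap"],get_state()["clock"],get_state()["wrist_force"])
c=cam("wrist"); cv2.imwrite("pics/w11.png",c["frame"])
c=cam("top"); cv2.imwrite("pics/t11.png",cv2.resize(c["frame"][220:330,230:330],None,fx=6,fy=5.4))
c=cam("side"); cv2.imwrite("pics/s11.png",cv2.resize(c["frame"][250:400,290:430],None,fx=4.5,fy=4))
```

```text
[0.49895004 0.259524   0.09721887] 0.032742041076564934 28.8 [-3.32395641 -4.11432508 15.59380343]
```

View pics/w11.png

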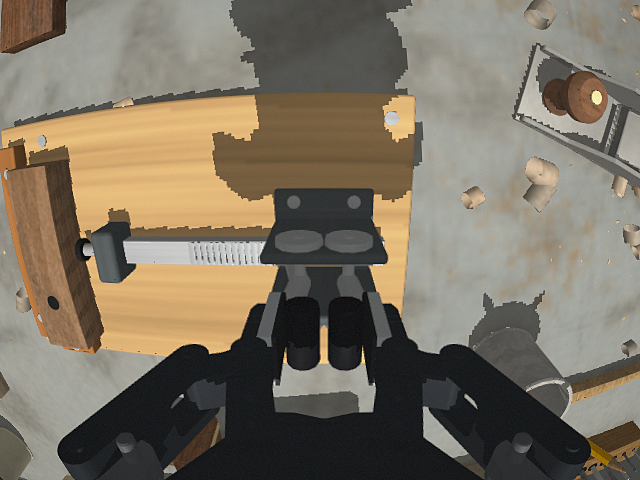

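View pics/s11.png

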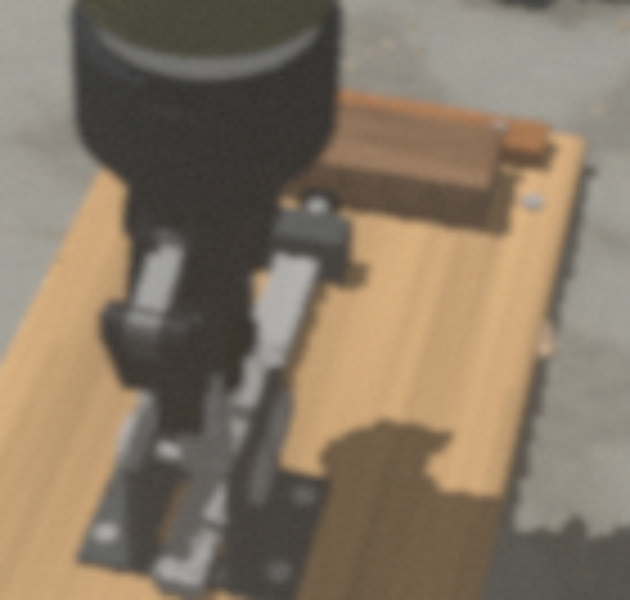

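View pics/t11.png

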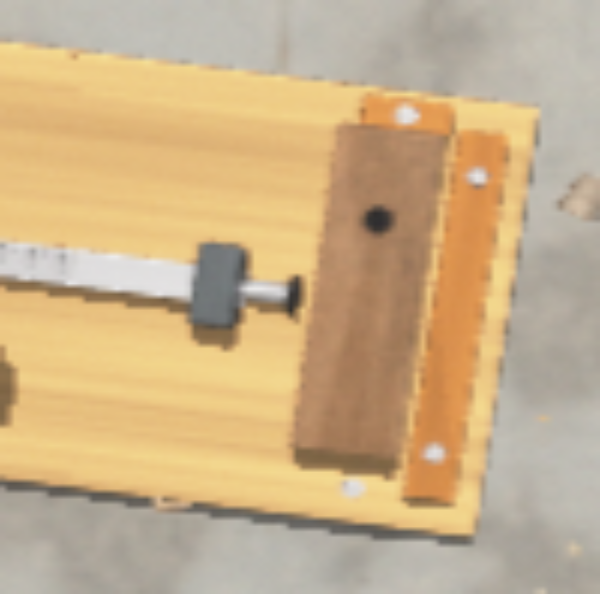

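The top view shows the blank against the stop at (400,125) in the enlarged crop, with a thin gap to the fence, and the pad just short of the blank (301 against 315). The wrist view agrees. I'll measure the gaps.

```bash
python3 - <<'E'
from h import *
c=cam("top"); cv2.imwrite("pics/t12.png",cv2.resize(c["frame"][225:325,265:325],None,fx=10,fy=6,interpolation=cv2.INTER_NEAREST)[:600])
f=c["frame"]
for row in (250,274,290): print(row,[tuple(int(v) for v in f[row,x]) for x in range(276,312)])
E
python3 - <<'E'
import sys; sys.path.insert(0,'.')
from h import *
c=cam("top")
for n,px,z in [("pad face",(280.3,274.6),.0365),("blank L",(282.7,274.6),.046),("blank R",(230+415/6,274.6),.046),("fence L",(230+427/6,274.6),.032),("fence R",(230+482/6,274.6),.032)]:
    d=onz(c,px,z)[0,:2]-O; print(n,(d@jx*1000).round(1),(d@jy*1000).round(1))
E
```

```text
250 [(125, 190, 230), (126, 191, 231), (127, 191, 231), (126, 190, 230), (125, 187, 230), (125, 188, 229), (125, 185, 227), (123, 184, 227), (117, 174, 219), (103, 147, 190), (112, 151, 197), (108, 146, 191), (102, 137, 179), (96, 131, 171), (98, 132, 173), (102, 137, 179), (100, 136, 178), (97, 129, 171), (97, 130, 172), (97, 132, 172), (100, 132, 173), (100, 135, 174), (96, 129, 167), (100, 133, 172), (100, 133, 170), (102, 135, 172), (99, 133, 171), (95, 133, 170), (107, 161, 205), (99, 155, 211), (80, 149, 222), (84, 153, 226), (85, 150, 223), (93, 147, 215), (90, 146, 216), (78, 145, 218)]
274 [(209, 208, 210), (187, 188, 190), (55, 56, 57), (53, 56, 59), (84, 123, 159), (129, 193, 233), (106, 145, 191), (102, 134, 179), (102, 139, 182), (101, 137, 182), (103, 140, 185), (102, 140, 183), (100, 136, 181), (92, 127, 170), (92, 128, 167), (91, 127, 168), (95, 130, 173), (98, 134, 177), (100, 137, 179), (97, 129, 171), (95, 125, 165), (94, 124, 164), (95, 127, 165), (92, 121, 156), (100, 145, 186), (131, 199, 236), (91, 147, 204), (81, 148, 221), (79, 146, 220), (78, 146, 218), (76, 142, 216), (76, 146, 217), (80, 149, 221), (84, 152, 224), (93, 156, 222), (119, 184, 227)]
290 [(141, 214, 242), (141, 213, 242), (141, 214, 242), (133, 200, 236), (103, 147, 191), (103, 140, 183), (104, 141, 185), (105, 142, 185), (103, 140, 183), (101, 136, 179), (93, 125, 167), (92, 126, 167), (90, 125, 167), (89, 125, 165), (88, 124, 167), (97, 129, 170), (95, 130, 171), (90, 125, 165), (91, 125, 166), (94, 127, 168), (97, 133, 175), (97, 130, 169), (97, 141, 180), (123, 188, 231), (71, 125, 183), (71, 136, 207), (75, 133, 204), (71, 133, 203), (77, 142, 215), (80, 148, 221), (79, 150, 223), (83, 153, 226), (101, 168, 229), (135, 203, 238), (134, 203, 238), (133, 202, 237)]
pad face -0.6 -80.8
blank L 0.1 -86.9
blank R 5.3 -124.6
fence L 6.0 -128.7
fence R 8.9 -150.0
```

The pad is about 6–8 mm from where the blank's face will be at the fence, so a full squeeze presses it in about 4–6 mm, which is safe.

>>> send_rows(
  plan=[
    [0,0,0,0,0,0],
    [0,0,0,0,0,0],
    [0,0,0,0,0,0],
    [0,0,0,0,0,0],
    [0,0,0,0,0,0],
    [0,0,0,0,0,0],
    [0,0,0,0,0,0],
    [0,0,0,0,0,0],
    [0,0,0,0,0,0],
    [0,0,0,0,0,0],
  ],
  claw=74,
)

```text
clock: 30.3
tcp_pos: [0.4977, 0.2597, 0.0943]
orientation: [0.706, 0.041, 0.706, -0.041]
wrist_force: [0.3, -0.1, 0.0]
finger_gap: 0.0737
```

>>> send_rows(
  plan=[
    [0,0,0,0,0,0],
    [0,0,0,0,0,0],
    [0,0,0,0,0,0],
    [0,0,0,0,0,0],
    [0,0,0,0,0,0],
    [0,0,0,0,0,0],
    [0,0,0,0,0,0],
    [0,0,0,0,0,0],
    [0,0,0,0,0,0],
    [0,0,0,0,0,0],
  ],
  claw=30,
)

```text
clock: 31.55
tcp_pos: [0.499, 0.2595, 0.0972]
orientation: [0.707, 0.042, 0.704, -0.041]
wrist_force: [-3.9, -2.8, 16.8]
finger_gap: 0.033
```

```bash
cat > look.py <<'E'
import sys; from h import *
k=sys.argv[1]
s=get_state();print(s["tcp_pos"],s["finger_gap"],s["clock"],s["wrist_force"])
c=cam("wrist"); cv2.imwrite(f"pics/w{k}.png",cv2.resize(c["frame"][140:370,0:200],None,fx=4,fy=2.6))
c=cam("top"); f=c["frame"]; cv2.imwrite(f"pics/t{k}.png",cv2.resize(f[225:325,250:330],None,fx=8,fy=6))
cv2.imwrite(f"pics/full{k}.png",f)
E
python3 look.py 13
```

```text
[0.49895879 0.25954776 0.09724888] 0.03298094161039684 31.55 [-3.8769314  -2.77918677 16.84556775]
```

View pics/t13.png

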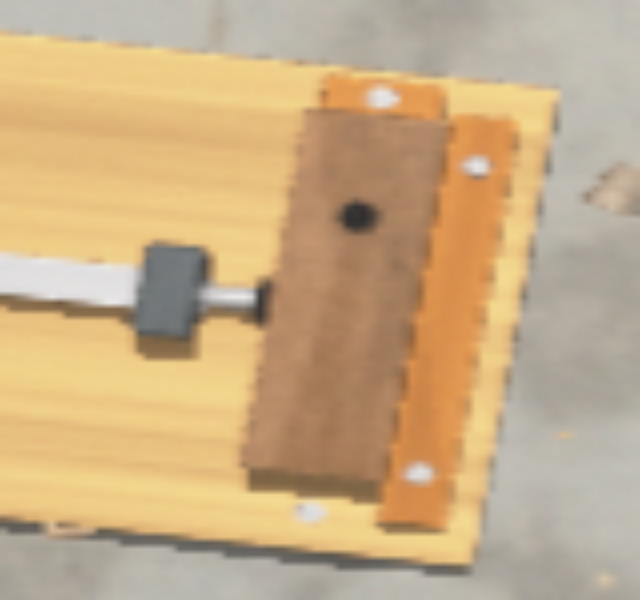

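View pics/w13.png

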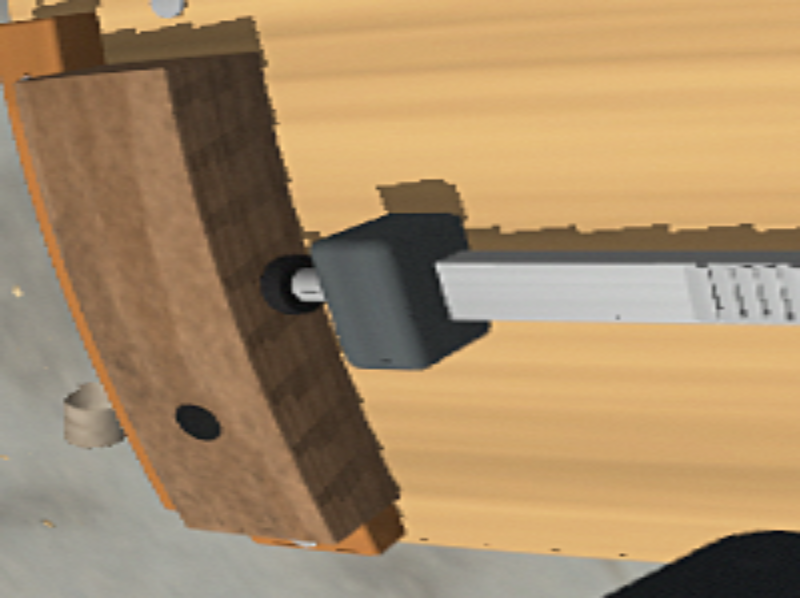

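The blank is now against both the fence and the stop. The jaw moved about 11.5 mm and the pad face about 8.4 mm, so the pad is pressed in about 3 mm. I'll release and squeeze partway, to a claw opening of 48 mm.

>>> send_rows(
  plan=[
    [0,0,0,0,0,0],
    [0,0,0,0,0,0],
    [0,0,0,0,0,0],
    [0,0,0,0,0,0],
    [0,0,0,0,0,0],
    [0,0,0,0,0,0],
    [0,0,0,0,0,0],
    [0,0,0,0,0,0],
    [0,0,0,0,0,0],
    [0,0,0,0,0,0],
  ],
  claw=74,
)

```text
clock: 32.9
tcp_pos: [0.4977, 0.2597, 0.0943]
orientation: [0.706, 0.041, 0.706, -0.041]
wrist_force: [0.4, 0.7, 0.2]
finger_gap: 0.074
```

```bash
python3 look.py 14
```

```text
[0.49772404 0.25966814 0.09433517] 0.07397263635563647 32.9 [0.40877639 0.73061427 0.19834345]
```

>>> send_rows(
  plan=[
    [0,0,0,0,0,0],
    [0,0,0,0,0,0],
    [0,0,0,0,0,0],
    [0,0,0,0,0,0],
    [0,0,0,0,0,0],
    [0,0,0,0,0,0],
    [0,0,0,0,0,0],
    [0,0,0,0,0,0],
    [0,0,0,0,0,0],
    [0,0,0,0,0,0],
  ],
  claw=48,
)

```text
clock: 34.25
tcp_pos: [0.4986, 0.2595, 0.0962]
orientation: [0.707, 0.042, 0.705, -0.041]
wrist_force: [-1.7, -2.1, 10.0]
finger_gap: 0.0482
```

```bash
python3 look.py 15
python3 - <<'E'
import cv2,numpy as np
fs={k:cv2.cvtColor(cv2.imread(f"pics/full{k}.png"),cv2.COLOR_BGR2GRAY) for k in (13,14,15)}
# jaw block template from 13
def loc(a,b,box):
    x0,y0,x1,y1=box; t=cv2.resize(a[y0:y1,x0:x1],None,fx=8,fy=8,interpolation=cv2.INTER_CUBIC)
    w=cv2.resize(b[y0-4:y1+4,x0-10:x1+10],None,fx=8,fy=8,interpolation=cv2.INTER_CUBIC)
    r=cv2.matchTemplate(w,t,cv2.TM_CCOEFF_NORMED); _,m,_,l=cv2.minMaxLoc(r); return l[0]/8-10,l[1]/8-4,round(m,3)
for k in (14,15):
    print(k,"block",loc(fs[13],fs[k],(264,262,278,287)),"blankdot",loc(fs[13],fs[k],(288,253,302,269)))
E
```

```text
[0.49862796 0.25952249 0.09618526] 0.04815763308471852 34.25 [-1.7249046  -2.0834032   9.97533966]
14 block (-1.0, -0.125, 0.993) blankdot (0.0, 0.0, 0.998)
15 block (1.625, 0.125, 0.976) blankdot (0.0, 0.0, 0.998)
```

View pics/t15.png

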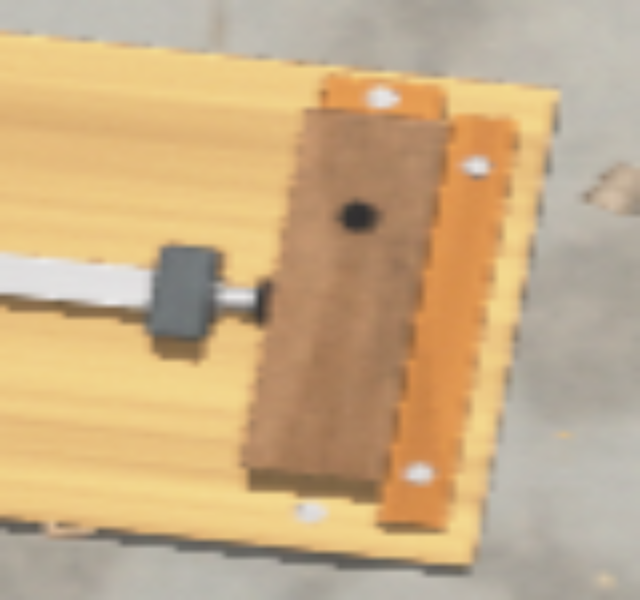

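View pics/w15.png

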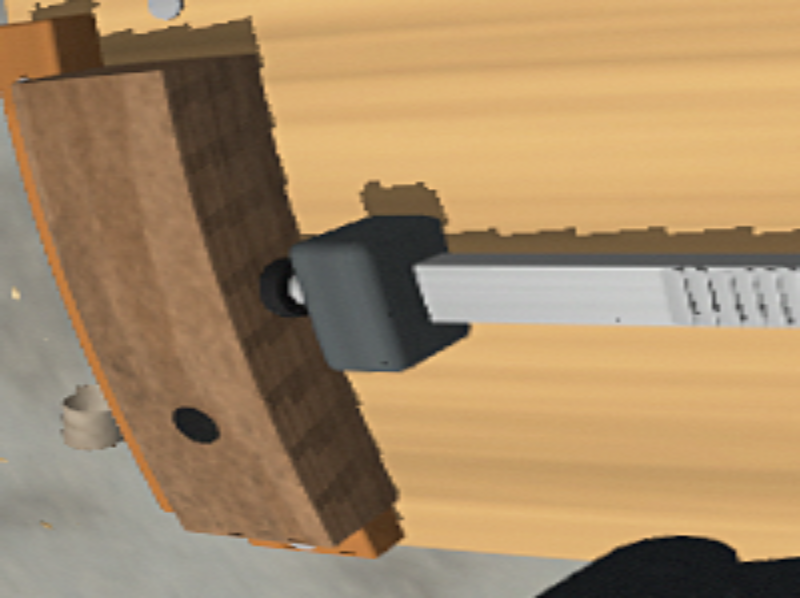

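Run:
```python
import cv2,numpy as np
def stem(f,c0):
    g=cv2.cvtColor(f,cv2.COLOR_BGR2GRAY).astype(np.float32)
    # sample along bar direction (image) near stem
    out=[]
    d=np.array([np.cos(a),np.sin(a)]) if 0 else None
    return g
fs={0:cv2.imread("pics/top0.png")}
for k in (13,14,15): fs[k]=cv2.imread(f"pics/full{k}.png")
for k,f in fs.items():
    g=cv2.cvtColor(f,cv2.COLOR_BGR2GRAY)
    r0=(270,275) if k==0 else (272,278)
    x0=238 if k==0 else 264
    for r in range(*r0): print(k,r,x0,g[r,x0:x0+26])
```

```text
0 270 238 [224 224 217 169 111 115 118 117 117 117 102 133 219 232 227 223 216 203
 201 174  56  53 126 205 206 204]
0 271 238 [219 220 215 170 109 115 116 117 118 115  95  97 158 181 189 197 204 218
 222 174  53  53 127 206 208 207]
0 272 238 [153 184 204 194 111 117 118 116 117 116  90  72 109 126 134 152 158 163
 163 125  49  58 133 204 202 202]
0 273 238 [110 110 103  92 115 118 117 115 117 115  93  81 110 114 114 113 110 110
  98  70  45  62 143 208 207 205]
0 274 238 [115 118 111 102 116 117 115 115 117 114  86  71 103 122 122 121 123 122
 114  77  44  80 160 209 213 213]
13 272 264 [225 225 214 143 116 119 120 119 120 119 103 119 167 189 195 190 192 195
 118  83 132 151 151 151 149 154]
13 273 264 [226 226 211 118 115 118 118 117 121 117 119 169 201 204 201 204 202 178
  65  81 130 148 151 147 146 148]
13 274 264 [228 227 214 126 118 118 118 118 121 115 120 177 209 221 233 235 235 215
  59  91 140 145 147 148 151 148]
13 275 264 [233 220 203 106 117 119 119 118 118 111  95 135 158 165 171 176 181 161
  54  98 147 144 147 149 150 149]
13 276 264 [107 113 130 111 117 120 115 117
[... 908 characters left out ...]
264 [226 225 225 226 210 123 116 119 119 121 124 118 125 172 175 192 192 195
 116  81 133 151 152 152 149 153]
15 273 264 [226 226 226 226 208 106 119 119 117 118 120 115 106 160 202 204 202 180
  77  82 131 146 149 147 145 151]
15 274 264 [228 228 228 228 208 109 118 117 117 118 119 109 111 191 233 234 235 214
  58  91 143 145 148 147 150 146]
15 275 264 [233 220 221 215 166 107 118 118 116 117 118 103  92 139 171 176 180 162
  55  96 144 142 147 147 151 151]
15 276 264 [107 114 142 142 134 111 118 120 116 116 116  98  85 118 110 113 117  96
  56 104 149 144 144 147 152 149]
15 277 264 [113 107 107 104  97 116 121 118 117 118 116  97  83 118 123 123 113  87
  54 100 146 143 144 149 151 148]
```

Both estimates put the pad near half pressed: about 7.4–8.5 mm from the visible stem length, and at most about 9 mm from the jaw travel since the 4 N slip-back point. The blank did not move in the last squeeze, and the levers are held at 48 mm. I'll hand the job in.

Run:
```python
from workcell import *
s=get_state(); print(s["clock"],s["finger_gap"],s["wrist_force"]); print(job.hand_in())
```

```text
34.35 0.04813071762351615 [-1.13740136 -3.2436912   9.67066934]
the job is handed in; nothing more can be done
None
```

I seated the blank against the end stop, clamped it with the levers, and handed the job in at 34 s with the levers still squeezed. The hand-in gave no verdict.

**What I did:**
- **Seating:** I laid the blank flat along the fence and pushed it endwise. It stopped dead with about 10 N at jig x ≈ 6.4 mm, against an expected 6 mm.
- **Clamping:** I gave the levers five full squeezes, released them, and then squeezed partway to a 48 mm finger opening. I worked only the levers and never pushed the jaw or bar by hand.

**Last checks:**
- **Blank:** In the top view it lies against both the stop and the fence, and it did not move during the last squeeze.
- **Pad depth:** I could only estimate it from pictures. The visible stem length gives about 7.4–8.5 mm, and the jaw travel gives about 9 mm. They differ by about a millimetre, but both are inside the 5–12 mm band.
- **Levers:** From the 48 mm opening, the squeeze works out at about 0.2 rad. I did not measure the finger force on the levers directly.

**A check that disagreed:** when I nudged the blank sideways, I felt about 9.6 N and took it for the fence. A later picture still showed a gap of 3–4 mm, so that contact was probably a fingertip on the fence. The jaw closed the gap on the fifth squeeze.

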